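# Take the safety ruler out of the display case

### The arm

A 7-joint arm with a two-finger parallel gripper is mounted at the origin on the work surface. World frame = base frame: x ahead of the robot, y to its left, z up, the work surface at z = 0. Lengths are in m, angles in rad, forces in N, time in s.
With the tool pointing down it reaches from about 0.4 to 0.925 m from the base axis. Payload 5.6 kg.
Tool frame: the origin (TCP) lies between the finger pads; the fingertips stand 25 mm ahead of it and the grasp point (between the pads) lies 6 mm ahead of it; z points along the fingers, y is the line along which they close (so a half turn about z gives the same grasp; the last joint's range is limited). The gripper opens to 85 mm and grips with 20 to 120 N. Pads are 22 mm wide; open, the fingers measure 114 mm over their backs; the gripper's body (76 mm by 85 mm) begins 54 mm behind the grasp point. The pads swing forward as they close: fully open they stand 13 mm farther back than shut.
Start: joints at [-1.382, 0.468, -0.012, 1.603, 0.006, 1.071, -0.056], TCP at [0.149, 0.633, 0.256] pointing down, gripper open.
Joint ranges: [-2.53, 2.53], [-0.31, 2.02], [-1.57, 1.55], [0.28, 2.44], [-1.29, 4.43], [0.15, 1.84], [-2.92, 2.92]. Speed limits (rad/s): [2.57, 2.57, 3.14, 3.14, 3.14, 3.14, 3.14].

### API

Orientations are given as a 3x3 rotation matrix whose columns are the frame's x, y, z axes.
In Python, from workcell import manip gives the robot as it stands.
- The arm moves only by the tool drive_tool, never from a script. Its argument "targets" is a list of rows, each a list of 7 numbers: the shift along the tool's x, y, z in units of 20 cm (1.0 is 20 cm), then the turn, a rotation vector about the tool's x, y, z in units of 0.5 rad (1.0 is 0.5 rad), then the finger opening in mm, from 0 to 85.4. A call has 1 to 8 rows; each row is the pose to reach, as a shift and turn from the pose commanded when the call began, along the tool's axes at that moment; what a row does not reach only later rows make up. A row lasts 1/12 s, in which the tool goes at most 41.7 mm and 7.16 degrees, less where a joint would pass 70% of its speed; a pose out of reach is approached as far as the arm can. A call with a number of a shift or a turn outside -1 to 1 is refused whole. A call with a gripper value outside its range is refused whole. The fingers move at their own pace and stop on an object; "grip_force" is the grip in N (left out, the last holds). Time passes only in rows, so rows that repeat a pose let the fingers close. It gives the time, the measured TCP pose, the force, the opening and the grip force at its end, in the units of the state.
- manip.observe(): the state, without advancing time (a new reading comes with each control period).
- manip.snapshot(name): name is "scene" or "top" or "wrist"; returns (picture, depth): 420x560x3 uint8, blue, green, red; 420x560 float32, m along the optical axis (not along the pixel's ray), 0 where there is no reading.
- manip.get_calibration(name): a dict with "K" (3x3 intrinsics, pixels), "R" (3x3) and "t" (3): a world point X has camera coordinates R X + t; the wrist camera has in their place "tool_from_camera" (4x4, takes a point from camera to tool coordinates, whose origin is the TCP and whose axes are the flange's). Camera axes: x right, y down, z forward; pixel columns grow to the right and rows downward; lengths in m; the calibration is good to about 2 mm. A picture is of the moment at which its call begins: read the wrist's pose just before it. get_calibration takes no time and is no camera call.
- manip.close_job(): hands the job in; it is judged then, once.
The state is a dict: "time": time; "joint_pos": joint angles; "joint_vel": joint speeds; "tau": joint torques, N m; "eef_pos": TCP position; "tool_rot": TCP orientation; "wrist_force": force on the tool from outside, world axes, zero at the start; "wrist_torque": the same for the moment, N m; "grip_width": finger opening in m; "grip_force": force on a finger pad.
Only numpy, scipy, OpenCV 4.12 (cv2) and the standard library are available. Lean on these libraries where they do the work, as an engineer would, in place of code of your own. Each camera call takes 0.05 s, during which the arm holds its last target. There are 200 camera calls.

### The job

A customer wants to see the safety ruler lying inside the clear display case, but the opening in the case's top is shorter than the ruler: take the ruler by its red grip, slope it so that its far end comes out of the opening first, and draw it out through the opening. Finish while holding it up in the gripper, still and about level, with all of it at least 5 cm above the top of the case and touching nothing else; do not let go. Leave the marker cup, the ink jar and the tape roll where they are.

Things in the scene. Friction and masses are not known exactly. Their poses are not given: they have to be found in the camera images.
- case: Fixed clear acrylic display case, dark wooden floor, 340 long (x, pointing away from the robot within 25 degrees) x 180 wide (y) x 115 high (z up). Origin: centre of its underside, on the counter. Closed all round but for one opening in its top. Walls 5 thick: inside x -165 to 165, y -85 to 85; floor at z 5; the top is 5 thick, from z 110 to 115.
- case_opening (a point): Centre of the case's only opening, at the top's upper face; axes as the case. The opening is a rectangle with an orange edge, 190 along x by 130 along y: in the case's frame x -60 to 130, y -65 to 65. The covered space under the top is thus 105 deep at the near end, 35 at the far end.
- plinth_top (a point): Centre of the top of the fixed black plinth inside the case, on which the ruler lies: 110 (x) by 70 (y), in the case's frame x -20 to 90, top at z 50. Axes as the case.
- ruler_mid (a point): Centre of the loose safety ruler, 16.5 above its underside. Aluminium strip 300 long (x, to the case's far end) x 45 wide x 5 thick, about 0.2 kg, balanced at its middle; on it a red upright grip rib 120 long (x -60 to 60) x 16 wide (y) x 28 high, its top 33 above the underside. Starts flat on the plinth, lengthways, both ends under the case's top.
- ruler_far_end (a point): Middle of the ruler's far end face (ruler x +150), 2.5 above its underside.
- marker_cup: Blue cup 72 across, 90 high, holding four white markers that reach 136 high; stands on the counter beside the case. Origin: centre of its underside. Bystander.
- ink_jar: Small amber glass ink jar with a black cap, 52 across, 60 high, on the counter. Origin: centre of its underside. Bystander.
- tape_roll: Yellow roll of tape lying flat on the counter, 80 across, 24 high. Origin: centre of its underside. Bystander.

How it is judged:
On the way:
1. the ruler, held in the gripper, slopes through the opening: far end above the case's top, its middle (and so its near end) still inside, below the top (contact force between the fingers and ruler above 1 N and z of ruler_far_end in the frame of case above 0.118 m and z of ruler_mid in the frame of case below 0.11 m), for 0.1 s.
At the end, for the whole second after the job is handed in: Ruler held in the fingers, still (under 3 cm/s), its centre over 175 mm above the counter if within 8 degrees of level, over 200 mm if within 20 degrees (so all of it is clear of the 115 mm high case), touching neither case nor bystanders; no bystander moved 30 mm or more (contact force between the fingers and ruler above 1 N and ((angle between ruler_mid's own z axis and vertical below 0.15 rad and height (world z) of ruler_mid above 0.175 m) or (angle between ruler_mid's own z axis and vertical below 0.35 rad and height (world z) of ruler_mid above 0.2 m)) and contact force between ruler and case below 0.1 N and linear speed of ruler below 0.03 m/s and contact force between ruler and marker_cup below 0.1 N and contact force between ruler and ink_jar below 0.1 N and contact force between ruler and tape_roll below 0.1 N and distance of each of marker_cup, ink_jar, tape_roll from where it was at the start of the episode below 0.03 m); the arm keeps its last pose, push and grip.
It fails at once if a bystander was moved 30 mm or more (distance of any of marker_cup, ink_jar, tape_roll from where it was at the start of the episode above 0.03 m).
It also fails if it takes over 42 s, if anything falls off the work surface, if the arm or the gripper's body presses on something with over 40 N, if the wrist force passes 120 N, or if a joint passes its speed limit or range.

## Working session

There is one attempt and no reset: what is moved stays moved. The work goes in short steps, Python scripts to look and compute and a tool call to move; the robot and the scene stay as the last step left them, time stands still between calls to the robot, and variables do not carry over. Pictures are saved under pics/ and viewed, at most 10 in all, crops included, and the job is handed in when it is done.

Besides the shell and the picture viewer there is one more tool, called after ">>>" as name(argument=value, ...) on one line, values as JSON. drive_tool: Moves the arm, as the interface text tells. Shifts and turns lie within -1 to 1; 1 stands for 20 cm of shift or 0.5 rad of turn. Its arguments: {"type":"object","properties":{"targets":{"type":"array","items":{"type":"array","items":{"type":"number"}}},"grip_force":{"type":"number"}},"required":["targets"]}

```bash
mkdir -p pics; ls; cat > h.py <<'E'
import numpy as np,cv2
from workcell import manip
def snap(n,f):
    s=manip.observe();p,d=manip.snapshot(n);cv2.imwrite('pics/'+f+'.png',p);np.save('pics/'+f+'.npy',d);return s,p,d
def pts(n,d,s=None):
    c=manip.get_calibration(n);K=np.array(c['K']);v,u=np.indices(d.shape)
    P=np.stack([(u-K[0,2])/K[0,0]*d,(v-K[1,2])/K[1,1]*d,d],-1)
    if n=='wrist':
        T=np.array(c['tool_from_camera']);P=P@T[:3,:3].T+T[:3,3];return P@np.array(s['tool_rot']).T+np.array(s['eef_pos'])
    return (P-np.array(c['t']))@np.array(c['R'])
E
python3 - <<'E'
from h import *
for n in('scene','top'):
    s,p,d=snap(n,n)
    P=pts(n,d);h=cv2.cvtColor(p,cv2.COLOR_BGR2HSV)
    m=((h[...,0]<5)|(h[...,0]>174))&(h[...,1]>150)&(h[...,2]>60)&(d>0)
    q=P[m];print(n,m.sum(),np.median(q,0) if len(q) else'')
    m=(h[...,0]>7)&(h[...,0]<16)&(h[...,1]>150)&(h[...,2]>80)&(d>0);q=P[m];print('orange',m.sum(),np.percentile(q,[2,50,98],axis=0) if len(q) else '')
    c=manip.get_calibration(n);print(c)
print(manip.observe())
print(manip.get_calibration('wrist'))
a=cv2.imread('pics/scene.png');
E
```

```text
pics
scene 412 [ 0.46554633 -0.10050227  0.08111643]
orange 109226 [[-1.96905059e-01 -7.43118924e-01 -3.45918261e-03]
 [ 4.74160687e-01  1.72323211e-01 -1.54832988e-04]
 [ 9.36716643e-01  6.19999815e-01  3.46941576e-03]]
{'K': array([[437.4027687 ,   0.        , 279.15122808],
       [  0.        , 437.4027687 , 208.25796669],
       [  0.        ,   0.        ,   1.        ]]), 'R': array([[-0.7665135 ,  0.64201508,  0.01654366],
       [ 0.47121619,  0.5797228 , -0.66473813],
       [-0.43636264, -0.50173511, -0.74689325]]), 't': array([ 0.39658529, -0.22073641,  1.33877319])}
top 401 [ 0.50761167 -0.09069073  0.08259112]
orange 2819 [[ 0.13470698 -0.1584321  -0.00361479]
 [ 0.75596235  0.66828229  0.00496994]
 [ 0.90104317  0.72286128  0.01100652]]
{'K': array([[500.25469845,   0.        , 288.16173536],
       [  0.        , 500.25469845, 212.21321544],
       [  0.        ,   0.        ,   1.        ]]), 'R': array([[-0.00597019, -0.999962  , -0.00635198],
       [-0.9876392 ,  0.00689133, -0.15659285],
       [ 0.15663067,  0.00533858, -0.98764282]]), 't': array([0.02567289, 0.
[... 698 characters left out ...]
'wrist_force': array([ 0.070091  , -0.3301324 , -0.33133329]), 'wrist_torque': array([0.02770263, 0.00528057, 0.04813612]), 'grip_force': 0.0, 'grip_width': 0.08548566802080629}
{'K': array([[305.2611472 ,   0.        , 283.83564338],
       [  0.        , 305.2611472 , 206.30791381],
       [  0.        ,   0.        ,   1.        ]]), 'tool_from_camera': array([[-1.02336740e-03, -9.54522261e-01, -2.98137899e-01,
         7.64762534e-02],
       [ 9.99998174e-01, -4.95640727e-04, -1.84567419e-03,
         9.34534850e-04],
       [ 1.61396782e-03, -2.98139243e-01,  9.54521025e-01,
        -1.17050530e-01],
       [ 0.00000000e+00,  0.00000000e+00,  0.00000000e+00,
         1.00000000e+00]])}
```

View pics/top.png

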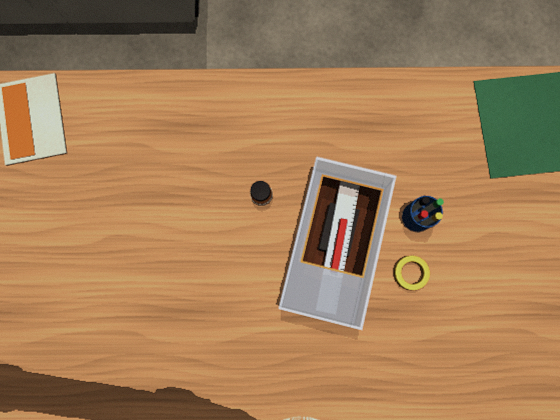

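View pics/scene.png

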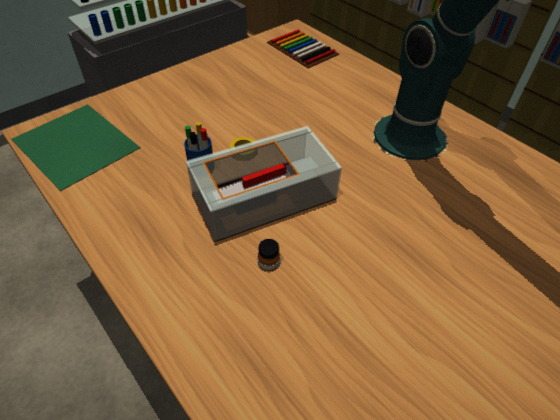

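The top view shows the opening's corners near (322,178), (381,189), (362,275) and (303,262). The red grip runs from (343,219) to (336,270). The ink jar is left of the case at (261,192), with the cup (424,213) and the tape (412,272) on the right.

```bash
cat >> h.py <<'E'
def ray(n,uv,z,s=None):
    c=manip.get_calibration(n);K=np.array(c['K']);r=np.linalg.inv(K)@np.array([*uv,1.])
    if n=='wrist':
        T=np.array(c['tool_from_camera']);R=np.array(s['tool_rot']);o=R@T[:3,3]+s['eef_pos'];r=R@T[:3,:3]@r
    else: R=np.array(c['R']);o=-R.T@c['t'];r=R.T@r
    return (o+r*(z-o[2])/r[2])[:2]
E
python3 - <<'E'
from h import *
p=cv2.imread('pics/top.png');d=np.load('pics/top.npy');P=pts('top',d)
O=np.array([ray('top',u,.115) for u in[(322,178),(381,189),(362,275),(303,262)]]);print(O)
C=np.array([ray('top',u,.115) for u in[(315,158),(395,177),(361,328),(280,308)]]);print(C)
for Q in(O,C):
    print('c',Q.mean(0),'len',np.linalg.norm(Q[0]-Q[3]),np.linalg.norm(Q[1]-Q[2]),np.linalg.norm(Q[0]-Q[1]))
    v=Q[0]+Q[1]-Q[2]-Q[3];print('yaw',np.arctan2(v[1],v[0]))
h=cv2.cvtColor(p,cv2.COLOR_BGR2HSV)
m=((h[...,0]<5)|(h[...,0]>174))&(h[...,1]>150)&(h[...,2]>60)&(d>0)
m[:, 390:]=0
q=P[m];q=q[q[:,2]>.05]
print(len(q),np.percentile(q,[2,50,98],axis=0))
t=q[q[:,2]>.075];b=cv2.minAreaRect(t[:,:2].astype('f4')*1000);print(b,cv2.boxPoints(b))
# ruler strip
m=(h[...,1]<60)&(h[...,2]>150)&(P[...,2]>.045)&(P[...,2]<.062);t=P[m];print(m.sum(),t[:,2].mean());b=cv2.minAreaRect(t[:,:2].astype('f4')*1000);print(b)
for n,(u,v) in dict(jar=(261,189),cup=(424,213),tape=(412,272)).items(): print(n,P[v-6:v+7,u-6:u+7].reshape(-1,3).max(0),np.median(P[v-6:v+7,u-6:u+7].reshape(-1,3),0))
E
```

```text
[[ 0.63862174 -0.05279979]
 [ 0.61317727 -0.18068556]
 [ 0.4277367  -0.13399369]
 [ 0.45597015 -0.00935608]]
[[ 0.68374955 -0.03815894]
 [ 0.63967303 -0.21215097]
 [ 0.3181397  -0.12872598]
 [ 0.36006196  0.03992172]]
c [ 0.53387646 -0.09420878] len 0.18774706520364617 0.19122848590897 0.13039244877455677
yaw -0.240146805533138
c [ 0.50040606 -0.08477855] len 0.33297184251288503 0.33217979011008164 0.17948806593801808
yaw -0.2452709999763044
351 [[ 0.44663079 -0.10413784  0.06073256]
 [ 0.49918442 -0.0896528   0.08235683]
 [ 0.55042377 -0.07443901  0.08676827]]
((498.9229431152344, -90.02435302734375), (13.940838813781738, 110.54803466796875), 78.06634521484375) [[ 443.4022   -85.41462]
 [ 551.56104 -108.27363]
 [ 554.4437   -94.63409]
 [ 446.28485  -71.77508]]
1106 0.05459815473175651
((536.9266967773438, -98.8343505859375), (44.494388580322266, 190.16749572753906), 78.26769256591797)
jar [0.65301516 0.09789602 0.06512102] [0.62665116 0.08381448 0.05932449]
cup [ 0.59127079 -0.25903069  0.13956943] [ 0.56472661 -0.28940016  0.07214654]
tape [0.45186422 0.01580537 1.18318135] [ 4.37597895e-01 -2.67821484e-01 -3.18438919e-04]
```

>>> drive_tool(targets=[[-0.98,-0.69,0,0,0,0,60],[-0.98,-0.69,0,0,0,0,60],[-0.98,-0.69,0,0,0,0,60],[-0.98,-0.69,0,0,0,0,60],[-0.98,-0.69,0,0,0,0,60],[-0.98,-0.69,0,0,0,0,60],[-0.98,-0.69,0,0,0,0,60]])

```text
time: 0.68
eef_pos: [0.3142, 0.4471, 0.2562]
tool_rot: [[-0.971, 0.24, 0.002], [0.24, 0.971, -0.003], [-0.003, -0.003, -1.0]]
wrist_force: [0.3, -1.3, 0.1]
grip_width: 0.0598
grip_force: 0.0
```

>>> drive_tool(targets=[[-0.93,-0.91,0,0,0,0,45],[-0.93,-0.91,0,0,0,0,45],[-0.93,-0.91,0,0,0,0,45],[-0.93,-0.91,0,0,0,0,45],[-0.93,-0.91,0,0,0,0,45],[-0.93,-0.91,0,0,0,0,45],[-0.93,-0.91,0,0,0,0,45],[-0.93,-0.91,0,0,0,0,45]])

```text
time: 1.35
eef_pos: [0.4495, 0.2298, 0.2562]
tool_rot: [[-0.972, 0.237, 0.001], [0.237, 0.972, -0.001], [-0.001, -0.001, -1.0]]
wrist_force: [-0.0, 0.7, 0.6]
grip_width: 0.0451
grip_force: 0.0
```

>>> drive_tool(targets=[[-0.52,-0.91,0,0,0,0,45],[-0.52,-0.91,0,0,0,0,45],[-0.52,-0.91,0,0,0,0,45],[-0.52,-0.91,0,0,0,0,45],[-0.52,-0.91,0,0,0,0,45],[-0.52,-0.91,0,0,0,0,45],[-0.52,-0.91,0,0,0,0,45],[-0.52,-0.91,0,0,0,0,45]])

```text
time: 2.02
eef_pos: [0.5067, 0.0342, 0.2559]
tool_rot: [[-0.974, 0.228, -0.001], [0.228, 0.974, 0.001], [0.001, 0.001, -1.0]]
wrist_force: [-0.4, 0.3, -0.3]
grip_width: 0.0449
grip_force: 0.0
```

>>> drive_tool(targets=[[-0.3,-0.61,0,0,0,0,45],[-0.3,-0.61,0,0,0,0,45],[-0.3,-0.61,0,0,0,0,45],[-0.3,-0.61,0,0,0,0,45],[-0.3,-0.61,0,0,0,0,45],[-0.3,-0.61,0,0,0,0,45]])

```text
time: 2.52
eef_pos: [0.5374, -0.0979, 0.2558]
tool_rot: [[-0.974, 0.228, -0.001], [0.228, 0.974, 0.001], [0.001, 0.001, -1.0]]
wrist_force: [0.5, 0.7, -0.2]
grip_width: 0.045
grip_force: 0.0
```

```bash
python3 - <<'E'
from h import *
s,p,d=snap('wrist','w1');P=pts('wrist',d,s);print(s['eef_pos'],s['time'],s['joint_pos'])
h=cv2.cvtColor(p,cv2.COLOR_BGR2HSV)
m=((h[...,0]<6)|(h[...,0]>172))&(h[...,1]>150)&(h[...,2]>60)&(d>0)&(P[...,2]>.074)&(P[...,2]<.095)
t=P[m];print(len(t),np.median(t,0));b=cv2.minAreaRect(t[:,:2].astype('f4')*1000);print(b,cv2.boxPoints(b))
E
```

```text
[ 0.53740631 -0.09788001  0.25580726] 2.5167 [-0.21310215  0.29966621  0.40346287  1.88089507 -0.14032324  0.98955359
  1.59266838]
1881 [ 0.49012449 -0.08662432  0.08242699]
((542.3847045898438, -172.34872436523438), (95.30337524414062, 279.2872009277344), 29.47012710571289) [[ 432.19812   -74.21647 ]
 [ 569.599    -317.36734 ]
 [ 652.5713   -270.481   ]
 [ 515.1704    -27.330109]]
```

View pics/w1.png

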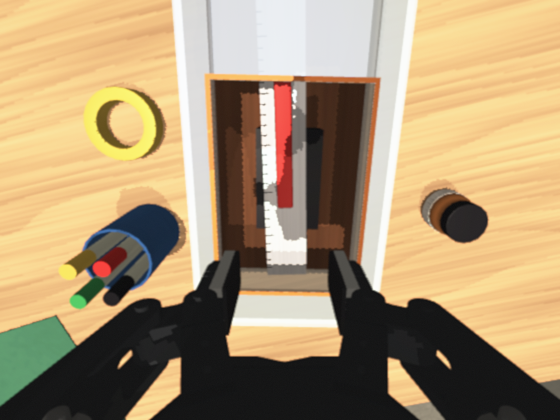

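The wrist view shows the red rib from (283,83) to (286,207). The opening's edges are at u≈210 and 370 and v≈77 and 292. The jar and cup are well clear.

```bash
python3 - <<'E'
from h import *
p=cv2.imread('pics/w1.png');d=np.load('pics/w1.npy');s=manip.observe();P=pts('wrist',d,s)
h=cv2.cvtColor(p,cv2.COLOR_BGR2HSV)
m=((h[...,0]<6)|(h[...,0]>172))&(h[...,1]>150)&(h[...,2]>60)&(d>0)
m[:,:260]=0;m[:,310:]=0;m[:60]=0;m[220:]=0
t=P[m];print(len(t),np.percentile(t[:,2],[5,50,95]))
t=t[t[:,2]>.078];b=cv2.minAreaRect(t[:,:2].astype('f4')*1000);print(b,cv2.boxPoints(b))
print('far rib end',ray('wrist',(285,207),.083,s))
O=np.array([ray('wrist',u,.115,s) for u in[(207,76),(379,79),(371,295),(217,291)]]);print(O,O.mean(0))
v=O[2]+O[3]-O[0]-O[1];print('yaw',np.arctan2(v[1],v[0]),np.linalg.norm(v)/2, np.linalg.norm(O[0]-O[1]))
print('strip',[ray('wrist',u,.055,s) for u in[(261,85),(305,85),(268,272),(306,272)]])
E
```

```text
1875 [0.08129668 0.08246387 0.08366304]
((495.2894592285156, -86.81394958496094), (14.791962623596191, 116.23967742919922), 78.13541412353516) [[ 436.8907    -82.10252 ]
 [ 550.64703  -106.00133 ]
 [ 553.68823   -91.525375]
 [ 439.9319    -67.62657 ]]
far rib end [ 0.55195589 -0.0986131 ]
[[ 0.42382571 -0.13155481]
 [ 0.45652084 -0.00097916]
 [ 0.6485526  -0.03525176]
 [ 0.61027044 -0.17987644]] [ 0.5347924  -0.08691554]
yaw -0.21485964170484992 0.1936919282731862 0.13460672740173635
strip [array([ 0.43431198, -0.0951378 ]), array([ 0.44401785, -0.05353467]), array([ 0.63359015, -0.13786706]), array([ 0.64367406, -0.09460058])]
```

>>> drive_tool(targets=[[0.02,0.01,0.2,0,0,-0.046,45],[0.02,0.01,0.38,0,0,-0.046,45],[0.02,0.01,0.54,0,0,-0.046,45],[0.02,0.01,0.68,0,0,-0.046,45],[0.02,0.01,0.77,0,0,-0.046,45],[0.02,0.01,0.83,0,0,-0.046,45],[0.02,0.01,0.86,0,0,-0.046,45],[0.02,0.01,0.86,0,0,-0.046,45]])

```text
time: 3.23
eef_pos: [0.5336, -0.0956, 0.0835]
tool_rot: [[-0.979, 0.205, -0.002], [0.205, 0.979, 0.001], [0.002, 0.0, -1.0]]
wrist_force: [-0.7, -0.6, 0.4]
grip_width: 0.0448
grip_force: 0.0
```

```bash
python3 - <<'E'
from h import *
s,p,d=snap('wrist','w2');print(s['eef_pos'],s['wrist_force'])
E
```

```text
[ 0.53356813 -0.09557997  0.08347325] [-0.65729349 -0.55440742  0.39441165]
```

View pics/w2.png

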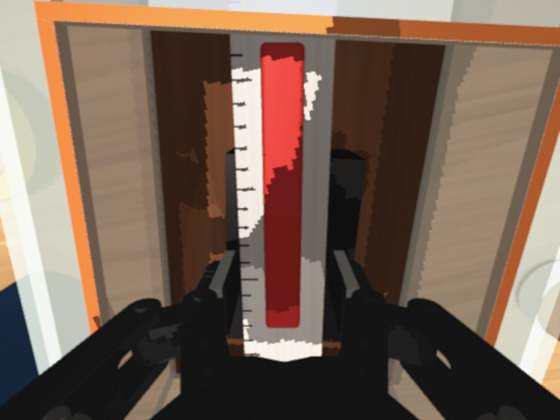

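The rib (u 262–305) sits between the pads (u≈230 and 345), and its far end at v≈327 is just past them, so I close.

>>> drive_tool(targets=[[0,0,0,0,0,0,25],[0,0,0,0,0,0,8],[0,0,0,0,0,0,5],[0,0,0,0,0,0,5],[0,0,0,0,0,0,5],[0,0,0,0,0,0,5]], grip_force=90)

```text
time: 3.78
eef_pos: [0.5349, -0.0972, 0.0858]
tool_rot: [[-0.978, 0.208, 0.003], [0.208, 0.978, 0.0], [-0.002, 0.001, -1.0]]
wrist_force: [-0.7, 1.2, 4.8]
grip_width: 0.0146
grip_force: 88.5
```

```bash
python3 - <<'E'
from h import *
s,p,d=snap('wrist','w3');print(s['eef_pos'],s['tool_rot'],s['wrist_force'],s['grip_width'],s['grip_force']);P=pts('wrist',d,s)
h=cv2.cvtColor(p,cv2.COLOR_BGR2HSV)
m=((h[...,0]<6)|(h[...,0]>172))&(h[...,1]>150)&(h[...,2]>60)&(d>0);m[:,:240]=0;m[:,320:]=0
print(m.any(1).nonzero()[0][[0,-1]]);q=P[m]
ux=np.array([.978,-.207]);a=q[:,:2]@ux;print('rib along',np.percentile(a,[0.5,99.5])-s['eef_pos'][:2]@ux,'z',np.percentile(q[:,2],[5,50,95]))
# opening near edge
for uv in[(120,13),(280,18),(480,32)]: print(ray('wrist',uv,.115,s)@ux-s['eef_pos'][:2]@ux)
E
```

```text
[ 0.53485439 -0.0972084   0.08584417] [[-9.78231742e-01  2.07500258e-01  2.51022059e-03]
 [ 2.07502045e-01  9.78234471e-01  4.70946201e-04]
 [-2.35786285e-03  9.81570428e-04 -9.99996738e-01]] [-0.68183483  1.17507795  4.78180376] 0.01458404722292564 88.50096344947815
[ 39 320]
rib along [-0.10042285  0.01620552] z [0.08131774 0.0824049  0.08342784]
-0.100046999901235
-0.09887924481195842
-0.0956603266692363
```

```bash
cat >> h.py <<'E'
def tcp(x,z,th):
    t=np.radians(th);c,s=np.cos(t),np.sin(t);return np.array([x+42*c-35.8*s,z+42*s+35.8*c])
def rows(a,L):
    # a: current (x,z,theta) of ruler in case side view; prints rows in tool axes
    t0=tcp(*a);t=np.radians(a[2]);c,s=np.cos(t),np.sin(t)
    for l in L:
        d=tcp(*l)-t0; print([round(-(d[0]*c+d[1]*s)/200,3),0,round((d[0]*s-d[1]*c)/200,3),0,round(-np.radians(l[2]-a[2])/.5,3),0,5],end=', ')
    print()
E
python3 - <<'E'
from h import *
rows((-4,48.5,0),[(-4,56,0),(-5,57,2.5),(-7,57,5),(-9,57,8),(-12,57,11),(-14,57,13),(-15,57,15),(-16,57,17)])
E
```

```text
[np.float64(-0.0), 0, np.float64(-0.038), 0, np.float64(-0.0), 0, 5], [np.float64(0.013), 0, np.float64(-0.051), 0, np.float64(-0.087), 0, 5], [np.float64(0.031), 0, np.float64(-0.06), 0, np.float64(-0.175), 0, 5], [np.float64(0.052), 0, np.float64(-0.07), 0, np.float64(-0.279), 0, 5], [np.float64(0.078), 0, np.float64(-0.079), 0, np.float64(-0.384), 0, 5], [np.float64(0.096), 0, np.float64(-0.085), 0, np.float64(-0.454), 0, 5], [np.float64(0.108), 0, np.float64(-0.091), 0, np.float64(-0.524), 0, 5], [np.float64(0.122), 0, np.float64(-0.096), 0, np.float64(-0.593), 0, 5],
```

>>> drive_tool(targets=[[0,0,-0.038,0,0,0,5],[0.013,0,-0.051,0,-0.087,0,5],[0.031,0,-0.06,0,-0.175,0,5],[0.052,0,-0.07,0,-0.279,0,5],[0.078,0,-0.079,0,-0.384,0,5],[0.096,0,-0.085,0,-0.454,0,5],[0.108,0,-0.091,0,-0.524,0,5],[0.122,0,-0.096,0,-0.593,0,5]])

```text
time: 4.5
eef_pos: [0.5098, -0.0922, 0.1043]
tool_rot: [[-0.935, 0.207, 0.288], [0.198, 0.978, -0.061], [-0.294, 0.0, -0.956]]
wrist_force: [0.6, -0.4, -2.8]
grip_width: 0.0142
grip_force: 87.9
```

```bash
python3 - <<'E'
from h import *
s,p,d=snap('wrist','w4');s,p2,d=snap('scene','s4');s,p3,d=snap('top','t4')
print(s['eef_pos'],np.degrees(np.arcsin(-s['tool_rot'][2,0])),s['wrist_force'],s['wrist_torque'],s['grip_width'],s['grip_force'],s['time'])
A=cv2.resize(p3[130:340,250:430],(360,420));B=cv2.resize(p2[110:250,160:370],(440,293))
o=np.zeros((600,800,3),'u1');o[:420,:360]=A;o[:293,360:]=B;o[300:600,360:760]=cv2.resize(p,(400,300));cv2.imwrite('pics/m4.png',o)
E
```

```text
[ 0.50847662 -0.09192527  0.10371292] 16.918775700788455 [-0.44422151  0.03714702 -2.93466246] [0.06982209 0.37899794 0.01310845] 0.014053530228848558 87.93054342269897 4.6
```

View pics/m4.png

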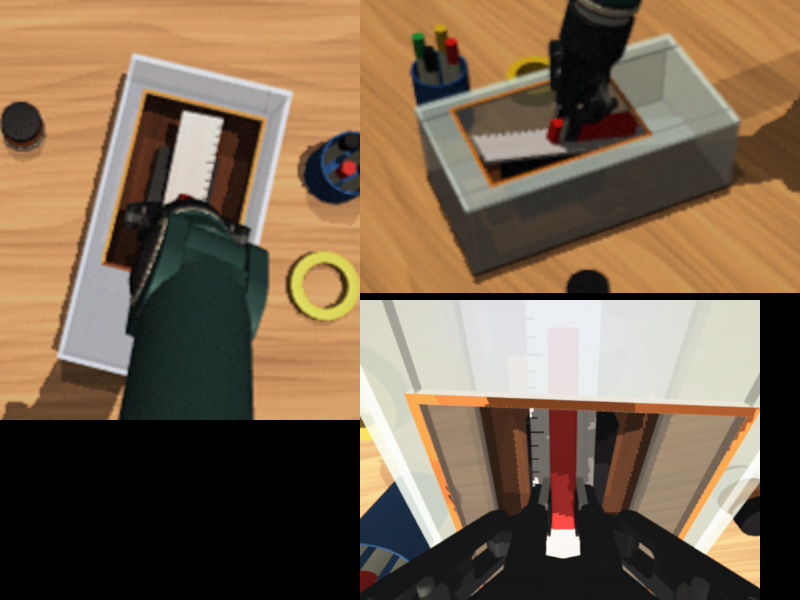

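The far end, at mosaic (203,113) in the top view, lies inside the opening's far edge. No contact force shows, so I continue the slope.

```bash
python3 - <<'E'
from h import *
rows((-16,57,17),[(-16,59,18.5),(-15.5,62,20),(-15,66,21.5),(-14,70,23),(-13,75,25)])
rows((-13,75,25),[(0,81,25),(20,90.5,25),(40,100,25),(60,109,25),(80,118.5,25),(92,124,25),(98,127,25)])
rows((98,127,25),[(98,145,25),(98,175,25),(98,200,25),(98,220,22),(98,230,16),(98,235,10),(98,240,5),(98,240,0)])
E
```

```text
[np.float64(0.002), 0, np.float64(-0.015), 0, np.float64(-0.052), 0, 5], [np.float64(-0.0), 0, np.float64(-0.034), 0, np.float64(-0.105), 0, 5], [np.float64(-0.003), 0, np.float64(-0.057), 0, np.float64(-0.157), 0, 5], [np.float64(-0.009), 0, np.float64(-0.08), 0, np.float64(-0.209), 0, 5], [np.float64(-0.014), 0, np.float64(-0.109), 0, np.float64(-0.279), 0, 5], 
[np.float64(-0.072), 0, np.float64(0.0), 0, np.float64(-0.0), 0, 5], [np.float64(-0.182), 0, np.float64(-0.001), 0, np.float64(-0.0), 0, 5], [np.float64(-0.293), 0, np.float64(-0.001), 0, np.float64(-0.0), 0, 5], [np.float64(-0.403), 0, np.float64(0.0), 0, np.float64(-0.0), 0, 5], [np.float64(-0.513), 0, np.float64(-0.001), 0, np.float64(-0.0), 0, 5], [np.float64(-0.579), 0, np.float64(-0.0), 0, np.float64(-0.0), 0, 5], [np.float64(-0.613), 0, np.float64(-0.001), 0, np.float64(-0.0), 0, 5], 
[np.float64(-0.038), 0, np.float64(-0.082), 0, np.float64(-0.0), 0, 5], [np.float64(-0.101), 0, np.float64(-0.218), 0, np.float64(-0.0), 0, 5], [np.float64(-0.154), 0, np.float64(-0.331), 0, np.float64(-0.0), 0, 5], [np.float64(-0.206), 0, np.float64(-0.41), 0, np.float64(0.105), 0, 5], [np.float64(-0.243), 0, np.float64(-0.432), 0, np.float64(0.314), 0, 5], [np.float64(-0.267), 0, np.float64(-0.429), 0, np.float64(0.524), 0, 5], [np.float64(-0.287), 0, np.float64(-0.429), 0, np.float64(0.698), 0, 5], [np.float64(-0.295), 0, np.float64(-0.407), 0, np.float64(0.873), 0, 5],
```

>>> drive_tool(targets=[[0.002,0,-0.015,0,-0.052,0,5],[0,0,-0.034,0,-0.105,0,5],[-0.003,0,-0.057,0,-0.157,0,5],[-0.009,0,-0.08,0,-0.209,0,5],[-0.014,0,-0.109,0,-0.279,0,5],[-0.014,0,-0.109,0,-0.279,0,5],[-0.014,0,-0.109,0,-0.279,0,5]])

```text
time: 5.23
eef_pos: [0.5074, -0.0912, 0.1258]
tool_rot: [[-0.886, 0.207, 0.415], [0.188, 0.978, -0.087], [-0.424, 0.001, -0.906]]
wrist_force: [-0.0, 0.6, -3.5]
grip_width: 0.0144
grip_force: 88.0
```

```bash
python3 - <<'E'
from h import *
s,p2,d2=snap('scene','s5');s,p3,d=snap('top','t5')
print(s['eef_pos'],np.degrees(np.arcsin(-s['tool_rot'][2,0])),s['wrist_force'],s['wrist_torque'],s['grip_width'],s['grip_force'],s['time'])
P=pts('top',d);h=cv2.cvtColor(p3,cv2.COLOR_BGR2HSV)
m=(h[...,1]<60)&(h[...,2]>140);m[:178]=0;m[230:]=0;m[:,:330]=0;m[:,370:]=0
q=P[m];i=np.argsort(-q[:,0])[:40];print(q[i].mean(0),q[:,2].max())
A=cv2.resize(p3[130:340,250:430],(360,420));B=cv2.resize(p2[110:250,160:370],(440,293))
o=np.zeros((430,800,3),'u1');o[:420,:360]=A;o[:293,360:]=B;cv2.imwrite('pics/m5.png',o)
E
```

```text
[ 0.50722868 -0.091344    0.12588758] 25.11410802265608 [-0.25940992  0.57392911 -2.19255982] [0.13468679 0.6159558  0.01770363] 0.01419636126724974 88.03070068359375 5.2833
[ 0.63785265 -0.12406274  0.10902909] 1.1831813459304752
```

View pics/m5.png

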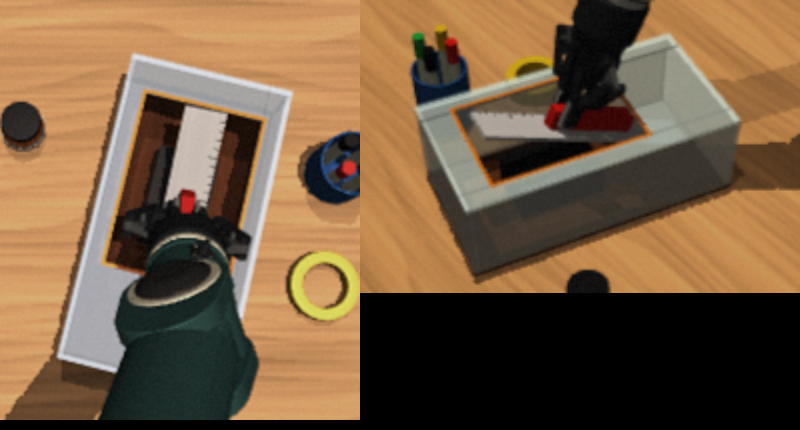

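```bash
python3 - <<'E'
from h import *
d=np.load('pics/t5.npy');P=pts('top',d)
for v in range(182,214,3): print(v,P[v,350].round(4))
E
```

```text
182 [ 0.629  -0.1136  0.1159]
185 [ 0.6164 -0.11    0.1439]
188 [ 0.6113 -0.1107  0.1373]
191 [ 0.6048 -0.1105  0.1369]
194 [0.3941 0.0158 1.1832]
197 [ 0.592  -0.1103  0.136 ]
200 [ 0.5873 -0.1113  0.1262]
203 [ 0.5808 -0.1112  0.1262]
206 [ 0.5743 -0.1111  0.1256]
209 [ 0.5685 -0.1114  0.1214]
212 [ 0.5629 -0.1119  0.1158]
```

The strip rises at about 24° and its far end is at z≈0.14 m, above the top and clear of the opening's edges. Next I draw it out along its own slope.

>>> drive_tool(targets=[[-0.072,0,0,0,0,0,5],[-0.182,0,0,0,0,0,5],[-0.293,0,0,0,0,0,5],[-0.403,0,0,0,0,0,5],[-0.513,0,0,0,0,0,5],[-0.579,0,0,0,0,0,5],[-0.613,0,0,0,0,0,5],[-0.613,0,0,0,0,0,5]])

```text
time: 6.0
eef_pos: [0.6166, -0.1147, 0.1774]
tool_rot: [[-0.887, 0.207, 0.414], [0.187, 0.978, -0.088], [-0.423, -0.001, -0.906]]
wrist_force: [0.3, -0.2, -3.2]
grip_width: 0.014
grip_force: 88.0
```

```bash
python3 - <<'E'
from h import *
s,p2,d2=snap('scene','s6');s,p3,d=snap('top','t6');s,p,d=snap('wrist','w6')
print(s['eef_pos'],np.degrees(np.arcsin(-s['tool_rot'][2,0])),s['wrist_force'],s['wrist_torque'],s['grip_width'],s['grip_force'],s['time'])
A=cv2.resize(p3[110:320,250:430],(360,420));B=cv2.resize(p2[110:250,160:370],(440,293))
o=np.zeros((600,800,3),'u1');o[:420,:360]=A;o[:293,360:]=B;o[300:600,360:760]=cv2.resize(p,(400,300));cv2.imwrite('pics/m6.png',o)
E
```

```text
[ 0.61415869 -0.11439194  0.17607711] 24.848850768147017 [-0.5501854   0.45105161 -2.79614261] [ 0.07834029  0.59828956 -0.01048135] 0.014041070870794696 88.03553938865662 6.1
```

View pics/m6.png

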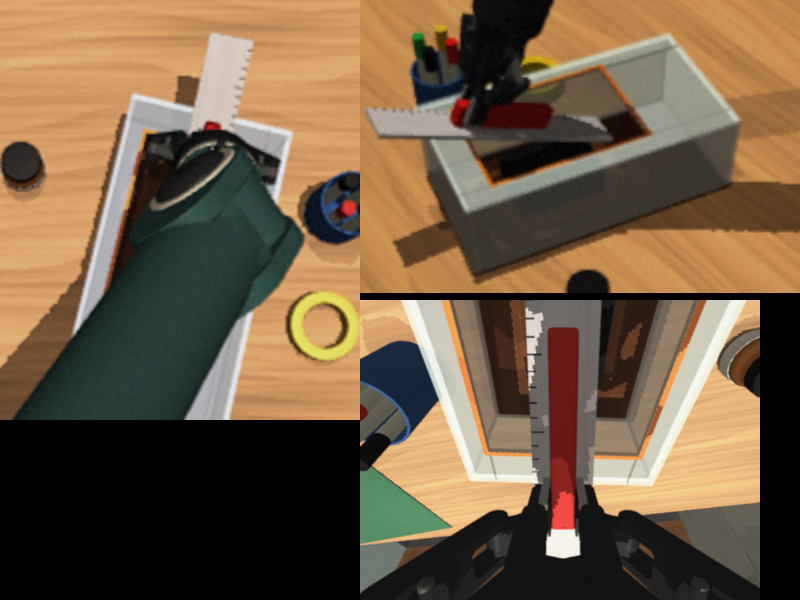

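The near end, around (610,140) in the scene inset, is now inside the opening with room to the near edge. I lift straight up and then level it.

>>> drive_tool(targets=[[-0.038,0,-0.082,0,0,0,5],[-0.101,0,-0.218,0,0,0,5],[-0.154,0,-0.331,0,0,0,5],[-0.206,0,-0.41,0,0.105,0,5],[-0.243,0,-0.432,0,0.314,0,5],[-0.267,0,-0.429,0,0.524,0,5],[-0.287,0,-0.429,0,0.698,0,5],[-0.295,0,-0.407,0,0.873,0,5]])

```text
time: 6.82
eef_pos: [0.6339, -0.1183, 0.2763]
tool_rot: [[-0.978, 0.208, -0.004], [0.208, 0.978, 0.001], [0.004, 0.001, -1.0]]
wrist_force: [0.4, -0.4, -4.0]
grip_width: 0.014
grip_force: 88.2
```

>>> drive_tool(targets=[[0,0,0,0,0,0,5],[0,0,0,0,0,0,5],[0,0,0,0,0,0,5],[0,0,0,0,0,0,5],[0,0,0,0,0,0,5],[0,0,0,0,0,0,5]])

```text
time: 7.32
eef_pos: [0.6333, -0.1181, 0.276]
tool_rot: [[-0.978, 0.207, 0.001], [0.207, 0.978, 0.001], [-0.0, 0.001, -1.0]]
wrist_force: [-0.4, 0.5, -2.9]
grip_width: 0.0145
grip_force: 88.3
```

```bash
python3 - <<'E'
from h import *
s,p2,d2=snap('scene','s7');s,p,d=snap('wrist','w7')
print(s['eef_pos'],s['tool_rot'][2],s['wrist_force'],s['wrist_torque'],s['grip_width'],s['grip_force'],s['time'],abs(s['joint_vel']).max())
P=pts('wrist',d,s);h=cv2.cvtColor(p,cv2.COLOR_BGR2HSV)
m=((h[...,0]<6)|(h[...,0]>172))&(h[...,1]>150)&(h[...,2]>60)&(P[...,2]>.2);m[:,:240]=0;m[:,320:]=0;q=P[m]
print(np.percentile(q,[2,50,98],axis=0),np.polyfit(q[:,0],q[:,2],1))
o=np.zeros((420,800,3),'u1');o[:300,:400]=cv2.resize(p2,(400,300));o[:300,400:]=cv2.resize(p,(400,300));cv2.imwrite('pics/m7.png',o)
E
```

```text
[ 0.63350475 -0.11808222  0.27602053] [-2.70150522e-04  1.05369978e-03 -9.99999408e-01] [ 0.06838122 -0.729835   -2.84333049] [-0.05077825 -0.11821646 -0.01766423] 0.014030196536018716 88.34712624549866 7.3667 0.006765105623642929
[[ 0.53688862 -0.12347226  0.27112981]
 [ 0.58061762 -0.10632878  0.27248143]
 [ 0.64681776 -0.09224007  0.2738273 ]] [-0.00806113  0.2775718 ]
```

View pics/m7.png

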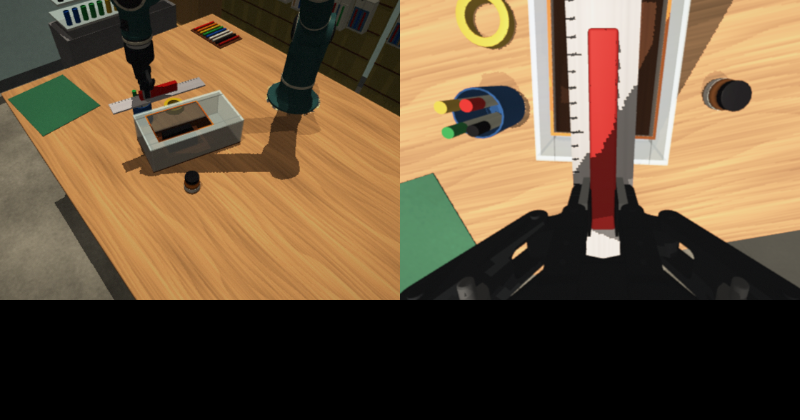

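The ruler is held level (slope under 1°), with its top at z≈0.272 and its centre at about 0.256 m. It is clear of everything and the bystanders haven't moved.

```bash
python3 -c "
from workcell import manip
print(manip.close_job())"
```

```text
the job is handed in; nothing more can be done
None
```

I drew the ruler out through the opening far end first and handed the job in with it held still and level, its centre about 0.256 m above the counter, clear of the case and with the cup, jar and tape unmoved; no verdict came back.

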